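# Tip the check weight out of its case and lay it on the scale

### The arm

A 7-joint arm with a two-finger parallel gripper is mounted at the origin on a cart in front of the work surface, level with it; the furniture and walls round the work are solid. World frame = base frame: x ahead of the robot, y to its left, z up, the work surface at z = 0. Lengths are in mm, angles in degrees, forces in N, time in s.
With the tool pointing down it reaches from about 400 to 850 mm from the base axis. Payload 6.9 kg.
Tool frame: the origin (TCP) lies midway between the tips of the shut fingers; the grasp point (between the pads) lies 19 mm behind it; z points along the fingers, y is the line along which they close (so a half turn about z gives the same grasp; the last joint's range is limited). The gripper opens to 85 mm and grips with 20 to 120 N. Pads are 22 mm wide; open, the fingers measure 114 mm over their backs; the gripper's body (76 mm by 85 mm) begins 54 mm behind the grasp point. The pads swing forward as they close: fully open they stand 13 mm farther back than shut.
Start: joints at [74.341, 29.078, -13.613, 85.955, 7.202, 65.827, -8.869], TCP at [231.099, -580.693, 231.275] pointing down, gripper open.
Joint ranges: [-176.47, 176.47], [-13.61, 117.27], [-81.72, 77.17], [0.22, 143.17], [-87.28, 267.28], [10, 112.55], [-165.47, 165.47]. Speed limits (degrees/s): [136.94, 136.94, 180, 180, 180, 180, 180].

### API

Orientations are given as [roll, pitch, yaw] about the fixed x, y, z axes, in that order (R = Rz(yaw) Ry(pitch) Rx(roll)).
In Python, from station import bot, eyes gives the robot as it stands.
- The arm moves only by the tool apply_moves, never from a script. Its argument "increments" is one flat list of numbers, 7 for each row, row after row: the turn, a rotation vector about the tool's x, y, z in rad, then the shift along the tool's x, y, z in cm, then the finger opening in cm, from 0 to 8.54. A call has 1 to 20 rows; each row is the pose to reach, as a shift and turn from the pose commanded when the call began, along the tool's axes at that moment; what a row does not reach only later rows make up. A row lasts 1/12 s, in which the tool goes at most 41.7 mm and 7.16 degrees, less where a joint would pass 70% of its speed; a pose out of reach is approached as far as the arm can. A call with a gripper value outside its range is refused whole. The fingers move at their own pace and stop on an object; "force" is the grip in N (left out, the last holds). Time passes only in rows, so rows that repeat a pose let the fingers close. It gives the time, the measured TCP pose, the force and the opening at its end, in the units of the state.
- bot.get_state(): the state, without advancing time (a new reading comes with each control period).
- eyes.capture(name): name is "side" or "top" or "wrist"; returns (picture, depth): 480x640x3 uint8, red, green, blue; 480x640 float32, mm along the optical axis (not along the pixel's ray), 0 where there is no reading.
- eyes.camera_info(name): a dict with "fx", "fy", "cx", "cy" (pixels), "k1" (the pictures are not rectified: a ray, as slopes to the right and down, at radius r is drawn at 1 + k1 r^2 times it, then the intrinsics apply), "xyz" and "attitude" of the camera in the world; the wrist camera has in their place "hand_eye" (4x4, takes a point from camera to tool coordinates, whose origin is the TCP and whose axes are the flange's). Camera axes: x right, y up, looking along -z (the intrinsics and any distortion apply to the point x, -y, -z); pixel columns grow to the right and rows downward; lengths in mm; the calibration is good to about 2 mm. A picture is of the moment at which its call begins: read the wrist's pose just before it. camera_info takes no time and is no camera call.
- bot.finish_job(): hands the job in, once; it reports no verdict.
The state is a dict: "time_s": time; "joint_positions": joint angles; "dq": joint speeds; "joint_efforts": joint torques, N m; "ee_pos": TCP position; "tool_rot": TCP orientation; "contact_force": force on the tool from outside, world axes, zero at the start; "moment": the same for the moment, N m; "finger_gap": opening from 0.0 (shut) to 1.0 (fully open).
Only numpy, scipy, OpenCV 4.12 (cv2) and the standard library are available. Lean on these libraries where they do the work, as an engineer would, in place of code of your own. Each camera call takes 0.05 s, during which the arm holds its last target. There are 200 camera calls.

### The job

The lab scale is due for its check: take the large steel check weight (the 300 g one) out of its case and lay it flat in the middle of the scale's weighing plate. It lies flush in a tip-up pocket, so first press down its end on the side away from the lid until it tips over and stays tipped in the pocket by itself; then grip the raised end, with the tool leaning clear of the open lid, and lift the weight out. Set it down gently without dropping it, let go, and leave the small weight in its pocket.

Things in the scene. Friction and masses are not known exactly. Their poses are not given: they have to be found in the camera images.
- big_weight_mid (a point): Centre (half-way up) of the large check weight: loose bright steel block, 74 x 34 x 15 mm, 300 g, a small round plug inlaid in its top. x runs along its 74 mm length towards the lid side of the case, y across its width, z out of its top. At the start it lies level in its pocket, its top flush with the case's black top. Tipped, it comes out freely along its own z.
- small_weight_mid (a point): Centre (half-way up) of the small check weight: loose steel block, 48 x 22 x 12 mm, 100 g, flush in its own tip-up pocket on the large one's +y side (their middles 60 mm apart across the case). It stays where it is. Axes as for the large weight.
- weight_case: Weight case, fixed to the table: wooden box 106 (x) x 140 (y) x 38 mm high with a plain black top, level with its rim. Origin under its centre; x points from the front (brass latch) to the hinges, z up. The large weight's pocket is centred on y = -22 mm, 37 mm wide, and open from x = -44 to +47 mm; at the start the weight fills x = -28 to +46 mm.
- big_pocket (a point): Rocking edge of the large pocket, marked level with the black top, on the pocket's middle line (x = +7, y = -22 mm of the case). The pocket's floor, 15 mm below, is level from here to the lid side; to the front it falls as a 30 degree ramp to a wall square to it. The weight's middle rests 2 mm on the lid side of the edge; it can slide about 1 mm. Axes as the case's.
- press_point (a point): Where to press: on top of the large weight as it lies at the start, on its middle line, 12 mm inside its front end; fixed to the case. In front of the weight the pocket is an open scoop 16 mm long. Pressed straight down here (under 2 N, some 8 mm) it rocks over the edge, falls over past 15 degrees and stays on the ramp, lid-side end up, that end's upper edge about 18 mm above the black top.
- lid_edge (a point): Middle of the upper edge of the open lid, 102 mm above the case's black top. The lid is 140 mm wide, held rigid by a brass stay on the case's +y side; it rises from the hinge edge of the case (x = +53 mm) and leans 16 degrees over the case, so that a gripper upright over the raised end of the weight would hit it. Leaning back from it by about 30 degrees, square to the tipped weight, it is clear.
- plate_mid (a point): Middle of the top of the scale's white weighing plate; z up, 35 mm above the table. The plate is level and measures 117 mm along this point's x and 142 mm along its y. The scale (138 x 194 mm) is fixed to the table; its display and keys lie beyond the plate's +y edge.
Things that resemble listed ones, but are neither listed nor needed, are in the scene too. What is shaped like the part that bears big_weight_mid but blue or green is not meant.

How it is judged (in metres and radians):
On the way, in this order (a step that is already met when the one before it is completed fails the run):
1. the large weight has tipped up in its pocket (more than 23 degrees) and stays so, untouched by the fingers (angle between big_weight_mid's own z axis and vertical between 0.4 and 0.7 rad and distance between big_weight_mid and big_pocket below 0.03 m and contact force between the fingers and big_weight below 0.05 N), for 0.2 s.
2. the large weight is held in the fingers, lifted clear of the case (contact force between the fingers and big_weight above 1 N and height (world z) of big_weight_mid above 0.065 m and contact force between big_weight and weight_case below 0.01 N), for 0.1 s.
At the end, for the whole second after the job is handed in: The large weight lies released and at rest, flat (within 4 degrees) on the scale's plate, its centre within 30 mm of the plate's middle; the small weight still lies level in its pocket (within 6 mm of its start) (horizontal distance between big_weight_mid and plate_mid below 0.03 m and angle between big_weight_mid's own z axis and vertical below 0.07 rad and z of big_weight_mid in the frame of plate_mid between 0.005 and 0.01 m and contact force between big_weight and scale above 1 N and linear speed of big_weight below 0.01 m/s and contact force between the fingers and big_weight below 0.05 N and distance of small_weight_mid from where it was at the start of the episode below 0.006 m and angle between small_weight_mid's own z axis and vertical below 0.15 rad); the robot touches nothing.
It fails at once if the large weight is dropped (free fall of more than about 6 mm) (contact force between big_weight and anything else below 0.05 N and linear speed of big_weight above 0.35 m/s).
It fails at once if the large weight is let flop down onto the scale (released more than some 12 degrees out of level) (horizontal distance between big_weight_mid and plate_mid below 0.09 m and contact force between the fingers and big_weight below 0.05 N and angular speed of big_weight above 9 rad/s).
It fails at once if the small weight is tipped or taken out of its pocket (distance of small_weight_mid from where it was at the start of the episode above 0.012 m or angle between small_weight_mid's own z axis and vertical above 0.3 rad).
It also fails if it takes over 51 s, if anything falls off the work surface, if the arm or the gripper's body presses on something with over 40 N, if the wrist force passes 120 N, or if a joint passes its speed limit or range.

## Working session

There is one attempt and no reset: what is moved stays moved. The work goes in short steps, Python scripts to look and compute and a tool call to move; the robot and the scene stay as the last step left them, time stands still between calls to the robot, and variables do not carry over. Pictures are saved under pics/ and viewed, on a budget of 10 in all, crops included, one or two more only if the job needs it, and the job is handed in when it is done.

Besides the shell and the picture viewer there is one more tool, called after "Request:" as name(argument=value, ...) on one line, values as JSON. apply_moves: Moves the arm, as the interface text tells. Its arguments: {"type":"object","properties":{"increments":{"type":"array"},"force":{"type":"number"}},"required":["increments"]}

```bash
ls; mkdir -p pics; python3 - <<'E'
from station import bot, eyes
import cv2, numpy as np
print(bot.get_state())
for n in ("side","top","wrist"):
    print(n, eyes.camera_info(n))
for n in ("side","top"):
    p,d=eyes.capture(n); cv2.imwrite(f"pics/{n}0.png",p[:,:,::-1]); np.save(f"{n}0.npy",d); print((d>0).mean())
E
```

```text
pics
{'time_s': 0.0, 'joint_positions': array([ 74.34170382,  29.12636723, -13.60905817,  86.00899466,
         7.20092705,  65.82395063,  -8.86786388]), 'dq': array([ 0.1479194 , -0.01675272, -0.04356852, -0.01370581, -0.0654556 ,
       -0.02335879,  0.01770871]), 'joint_efforts': array([ 1.12980972e-03, -6.20607090e+01, -2.18677171e+00, -2.49654508e+01,
        1.25834884e-02,  1.21877517e-02, -2.11086598e-05]), 'ee_pos': array([ 230.87667556, -580.26757973,  230.41886683]), 'tool_rot': array([-1.79899344e+02,  4.18210880e-04,  2.17049945e+01]), 'contact_force': array([-0.35237727, -0.398058  , -0.20978814]), 'moment': array([-0.00919044,  0.03383822,  0.00355161]), 'finger_gap': 1.001697135581255}
side {'fx': 484.9267934430643, 'fy': 484.9267934430643, 'cx': 325.04439815224384, 'cy': 245.00296697680025, 'k1': -0.10362105345846026, 'xyz': array([ 154.82159242, 1083.87872178,  602.99752597]), 'attitude': array([  65.0831819 ,   -1.15850947, -158.63811316])}
top {'fx': 448.42777601795416, 'fy': 448.42777601795416, 'cx': 316.5384845991145, 'cy': 245.60680592581744, 'k1': -0.02604275197694426, 'xyz': array([380.89185169,  61.43608475, 958.30118025]), 'attitude': array([ 10.34678246,   2.3544303 , -89.67562006])}
wrist {'fx': 376.4589366274908, 'fy': 376.4589366274908, 'cx': 321.6060649607388, 'cy': 242.09559596028404, 'k1': -0.056225813945037846, 'hand_eye': array([[ 5.13064701e-04,  9.56897867e-01,  2.90424189e-01,
         7.55290681e+01],
       [ 9.99999180e-01, -8.31752558e-04,  9.73878826e-04,
         1.36667743e-01],
       [ 1.17346363e-03,  2.90423452e-01, -9.56897508e-01,
        -1.41556339e+02],
       [ 0.00000000e+00,  0.00000000e+00,  0.00000000e+00,
         1.00000000e+00]])}
0.99591796875
0.99568359375
```

View pics/top0.png

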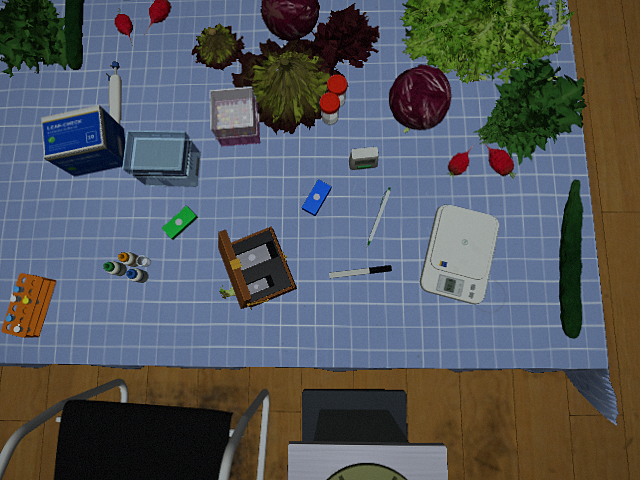

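View pics/side0.png

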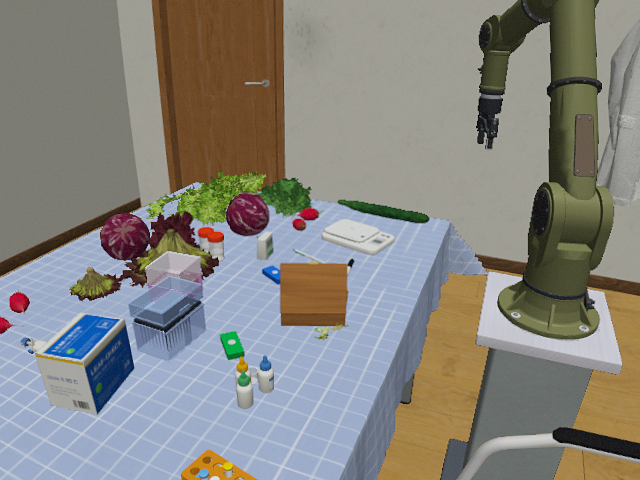

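Candidates for the large weight, in the top view: bright steel block at (255,255) in the case; the small one at (260,285) in the same case; the blue block (317,197) and the green block (180,222) are decoys. By the description I choose (255,255), and I'll check it in a crop.

```bash
cat > h.py <<'E'
import numpy as np, cv2
from scipy.spatial.transform import Rotation as R
from station import bot, eyes
def campose(n, st=None):
    i=eyes.camera_info(n)
    if n=="wrist":
        T=np.eye(4); T[:3,:3]=R.from_euler("xyz",st["tool_rot"],degrees=True).as_matrix(); T[:3,3]=st["ee_pos"]
        return i,T@i["hand_eye"]
    T=np.eye(4); T[:3,:3]=R.from_euler("xyz",i["attitude"],degrees=True).as_matrix(); T[:3,3]=i["xyz"]
    return i,T
def rays(i,px):
    px=np.asarray(px,float).reshape(-1,2)
    d=(px-[i["cx"],i["cy"]])/[i["fx"],i["fy"]]
    u=d.copy()
    for _ in range(20): u=d/(1+i["k1"]*(u**2).sum(1,keepdims=True))
    return np.c_[u[:,0],-u[:,1],-np.ones(len(u))]
def onplane(n,px,z,st=None):
    i,T=campose(n,st); r=rays(i,px)@T[:3,:3].T
    return T[:3,3]+r*((z-T[2,3])/r[:,2])[:,None]
def cloud(n,d,st=None):
    i,T=campose(n,st); v,u=np.mgrid[:480,:640]
    r=rays(i,np.c_[u.ravel(),v.ravel()])
    return (T[:3,3]+(r*d.reshape(-1,1))@T[:3,:3].T).reshape(480,640,3)
E
python3 - <<'E'
from h import *
p=cv2.imread("pics/top0.png"); d=np.load("top0.npy"); P=cloud("top",d)
for px in [(150,250),(340,240),(275,255),(255,254),(260,286),(465,242),(450,286),(225,245),(317,197)]:
    print(px,P[px[1],px[0]].round(1),p[px[1],px[0]])
a=cv2.resize(p[215:320,200:310],None,fx=5,fy=5,interpolation=cv2.INTER_CUBIC)
cv2.imwrite("pics/crop1.png",a)
E
```

```text
(150, 250) [546.9 471.4  -2. ] [151 116 102]
(340, 240) [568.7  50.8  -3.1] [154 118  99]
(275, 255) [530.4 188.   29.9] [16 13 14]
(255, 254) [531.6 229.5  35.6] [120 114 111]
(260, 286) [464.3 216.9  36.7] [126 118 113]
(465, 242) [ 555.3 -206.2   41. ] [134 141 125]
(450, 286) [ 466.2 -175.8   23. ] [38 43 37]
(225, 245) [531.  266.8 143.6] [18 44 77]
(317, 197) [659.9 100.6  18.6] [166 156 153]
```

View pics/crop1.png

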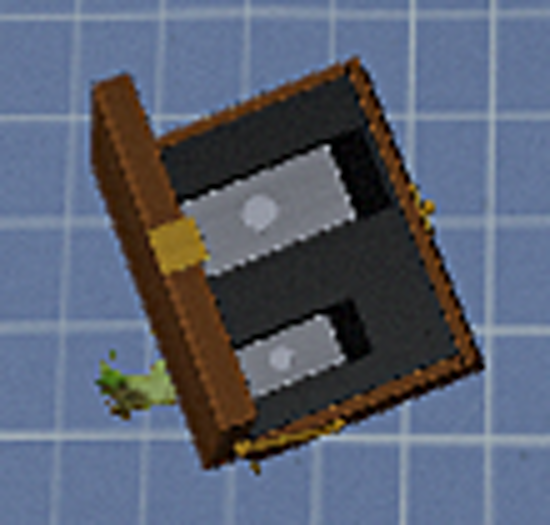

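The crop shows the case with its lid on the left. The large weight's plug is at crop (260,212), its front end corners are at (330,147) and (356,216), and the front scoop lies to its right. The small weight is at (285,358). This matches the description. Next, coarse poses.

```bash
python3 - <<'E'
from h import *
c=lambda a:np.array(a)/5+[200-.4,215-.4]
F=onplane("top",c([(352,60),(482,366)]),38)   # front rim corners: (-53,-70),(-53,70)
print("rim",F.round(1),np.linalg.norm(F[1]-F[0]))
pl=onplane("top",c([(260,212),(282,358),(330,147),(356,216)]),38); print(pl.round(1), np.linalg.norm(pl[0]-pl[1]),np.linalg.norm(pl[2]-pl[3]))
ey=(F[1]-F[0])[:2];ey/=np.linalg.norm(ey);ex=np.array([ey[1],-ey[0]])
o=F.mean(0)[:2]+53*ex
print("case o",o,"yaw",np.degrees(np.arctan2(ex[1],ex[0])))
for q in pl: print(((q[:2]-o)@ex).round(1),((q[:2]-o)@ey).round(1))
# scale: white mask
p=cv2.imread("pics/top0.png"); g=p.astype(int)
m=((g.min(2)>95)&(g.max(2)-g.min(2)<35)).astype(np.uint8); m[:,:400]=0;m[:190]=0;m[320:]=0;m[:,520:]=0
k,l,s,ce=cv2.connectedComponentsWithStats(m); j=1+s[1:,4].argmax(); print(s[j],ce[j])
ct=max(cv2.findContours((l==j).astype(np.uint8),0,2)[0],key=cv2.contourArea); r=cv2.minAreaRect(ct); print(r)
b=onplane("top",cv2.boxPoints(r),30); print(b.round(1),[np.linalg.norm(b[i]-b[i-1]).round(1) for i in range(4)])
cv2.imwrite("pics/crop2.png",cv2.resize(p[195:315,410:510],None,fx=5,fy=5,interpolation=cv2.INTER_CUBIC))
E
```

```text
rim [[589.9 198.9  38. ]
 [460.7 142.   38. ]] 141.16657047528705
[[524.9 236.1  38. ]
 [463.8 225.   38. ]
 [552.5 207.3  38. ]
 [523.1 195.6  38. ]] 62.0758739045965 31.563257566907456
case o [503.90758603 218.97528572] yaw 113.77921198182835
7.2 -26.1
21.7 34.3
-30.3 -39.7
-29.1 -8.2
[ 421  205   99  100 5674] [461.99101163 253.39566443]
((477.8506774902344, 258.09271240234375), (101.05641174316406, 92.0653305053711), 13.172552108764648)
[[ 454.4 -108.7   30. ]
 [ 644.5 -159.6   30. ]
 [ 593.8 -362.4   30. ]
 [ 408.  -305.3   30. ]] [np.float64(202.1), np.float64(196.8), np.float64(209.1), np.float64(194.4)]
```

View pics/crop2.png

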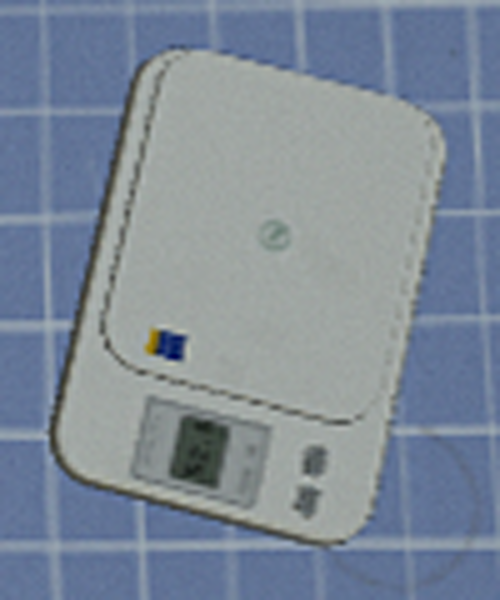

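The scale's plate is clear. Its round centre mark is at crop (275,235), i.e. pixel (464.6,241.6), with the display toward the image bottom. Next I'll work out a wrist view over the scale.

```bash
cat >> h.py <<'E'
def inc(pos,Rm,st=None):
    """increment (rad, cm) from the present pose to the target"""
    st=st or bot.get_state()
    R0=R.from_euler("xyz",st["tool_rot"],degrees=True)
    v=(R0.inv()*R.from_matrix(Rm)).as_rotvec(); s=R0.inv().apply(np.asarray(pos)-st["ee_pos"])/10
    return np.r_[v,s].round(4)
def toolR(yaw,lean=0):
    """tool x along yaw, tool z down, leaning back (body toward -x) by lean"""
    return (R.from_euler("z",yaw,degrees=True)*R.from_euler("y",-lean,degrees=True)*R.from_euler("x",180,degrees=True)).as_matrix()
E
python3 - <<'E'
from h import *
c=lambda a:np.array(a)/5+[410-.4,195-.4]
print(onplane("top",c([(275,235)]),35)); q=onplane("top",c([(75,470),(340,545)]),25); print(q)
print(toolR(113.8,30)[:,2])
print(inc([560,-207,185],toolR(60)))
E
```

```text
[[ 557.27555793 -207.16176305   35.        ]]
[[ 460.59137575 -122.98833154   25.        ]
 [ 429.97750678 -229.7692274    25.        ]]
[-0.20177265  0.45747983 -0.8660254 ]
[-1.50000e-03 -5.00000e-04 -6.68400e-01  4.43830e+01 -2.25096e+01
  4.58710e+00]
```

Request:
apply_moves(increments=[0, 0, -0.2, 15, -7.5, 1.5, 8.5, 0, 0, -0.4, 30, -15, 3, 8.5, 0, 0, -0.668, 44.4, -22.5, 4.6, 8.5, 0, 0, -0.668, 44.4, -22.5, 4.6, 8.5, 0, 0, -0.668, 44.4, -22.5, 4.6, 8.5, 0, 0, -0.668, 44.4, -22.5, 4.6, 8.5, 0, 0, -0.668, 44.4, -22.5, 4.6, 8.5, 0, 0, -0.668, 44.4, -22.5, 4.6, 8.5, 0, 0, -0.668, 44.4, -22.5, 4.6, 8.5, 0, 0, -0.668, 44.4, -22.5, 4.6, 8.5, 0, 0, -0.668, 44.4, -22.5, 4.6, 8.5, 0, 0, -0.668, 44.4, -22.5, 4.6, 8.5, 0, 0, -0.668, 44.4, -22.5, 4.6, 8.5, 0, 0, -0.668, 44.4, -22.5, 4.6, 8.5, 0, 0, -0.668, 44.4, -22.5, 4.6, 8.5, 0, 0, -0.668, 44.4, -22.5, 4.6, 8.5])

```text
time_s: 1.43
ee_pos: [559.4, -209.0, 185.0]
tool_rot: [-180.0, 0.1, 59.9]
contact_force: [-0.4, -0.4, -0.2]
finger_gap: 0.994
```

```bash
python3 - <<'E'
from h import *
st=bot.get_state(); p,d=eyes.capture("wrist"); cv2.imwrite("pics/w_scale.png",p[:,:,::-1]); np.save("w_scale.npy",d)
print(st["joint_positions"].round(1),st["ee_pos"])
P=cloud("wrist",d,st)
i,T=campose("wrist",st)
q=np.linalg.inv(T)@np.array([557,-207,35,1]); u=q[:2]/-q[2]; print("expect px",i["cx"]+i["fx"]*u[0],i["cy"]-i["fy"]*u[1])
z=P[...,2]; m=(z>28)&(z<45)&(d>0); 
print("z hist",np.histogram(z[d>0],bins=np.arange(-10,60,5)))
a=p.astype(int); 
hsv=cv2.cvtColor(p,cv2.COLOR_RGB2HSV)
x=np.array([540,-75,200]) 
ex=np.array([np.cos(np.radians(113.8)),np.sin(np.radians(113.8))]);ey=np.array([-ex[1],ex[0]])
o=np.array([503.9,219]); t=o-75*ex-10*ey
print(t,inc([*t,200],toolR(113.8)))
E
```

```text
[ 34.4  30.1 -25.8  94.1  14.8  59.3 -26.2] [ 559.44675103 -209.04614082  185.03421976]
expect px 316.7301764209853 225.45491595830669
z hist (array([    14, 171182,   7224,    995,   2384,   4774,   9739,   3797,
        26175,   5027,    444,     81,     39]), array([-10,  -5,   0,   5,  10,  15,  20,  25,  30,  35,  40,  45,  50,
        55]))
[543.3154939  154.41347787] [-8.00000e-04  8.00000e-04 -9.42200e-01  3.06287e+01 -1.96755e+01
 -1.50890e+00]
```

View pics/w_scale.png

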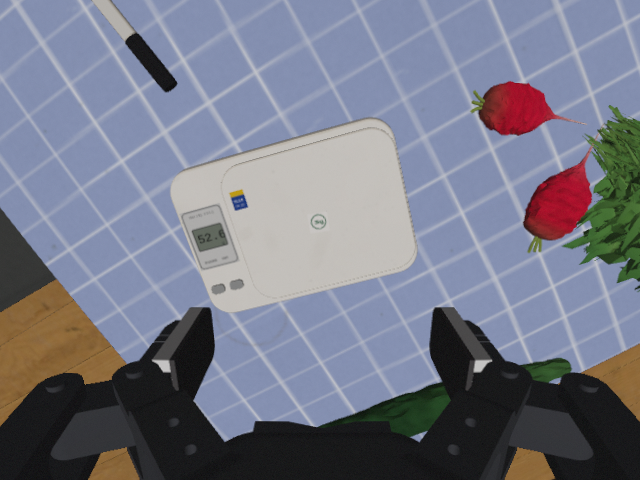

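The wrist view confirms the scale: the centre mark is at (318,222) and the display is on the left. The mark agrees with the top camera within about 3 px. On to the case.

Request:
apply_moves(increments=[0, 0, -0.25, 7.5, -5, -0.4, 8.5, 0, 0, -0.5, 15, -10, -0.8, 8.5, 0, 0, -0.942, 30.6, -19.7, -1.5, 8.5, 0, 0, -0.942, 30.6, -19.7, -1.5, 8.5, 0, 0, -0.942, 30.6, -19.7, -1.5, 8.5, 0, 0, -0.942, 30.6, -19.7, -1.5, 8.5, 0, 0, -0.942, 30.6, -19.7, -1.5, 8.5, 0, 0, -0.942, 30.6, -19.7, -1.5, 8.5, 0, 0, -0.942, 30.6, -19.7, -1.5, 8.5, 0, 0, -0.942, 30.6, -19.7, -1.5, 8.5, 0, 0, -0.942, 30.6, -19.7, -1.5, 8.5, 0, 0, -0.942, 30.6, -19.7, -1.5, 8.5, 0, 0, -0.942, 30.6, -19.7, -1.5, 8.5, 0, 0, -0.942, 30.6, -19.7, -1.5, 8.5])

```text
time_s: 2.65
ee_pos: [543.4, 153.7, 200.1]
tool_rot: [-180.0, 0.1, 113.7]
contact_force: [-0.7, 0.0, 0.1]
finger_gap: 0.994
```

```bash
python3 - <<'E'
from h import *
st=bot.get_state(); p,d=eyes.capture("wrist"); cv2.imwrite("pics/w_case.png",p[:,:,::-1]); np.save("w_case.npy",d)
import pickle; pickle.dump(st,open("st_case.pkl","wb"))
print(st["time_s"],st["joint_positions"].round(1),st["ee_pos"],st["tool_rot"])
E
```

```text
2.65 [  8.7  29.3 -42.1  97.7  22.   61.5 -16.7] [543.37959507 153.68742732 200.11974384] [-1.79964084e+02  5.22308280e-02  1.13744443e+02]
```

View pics/w_case.png

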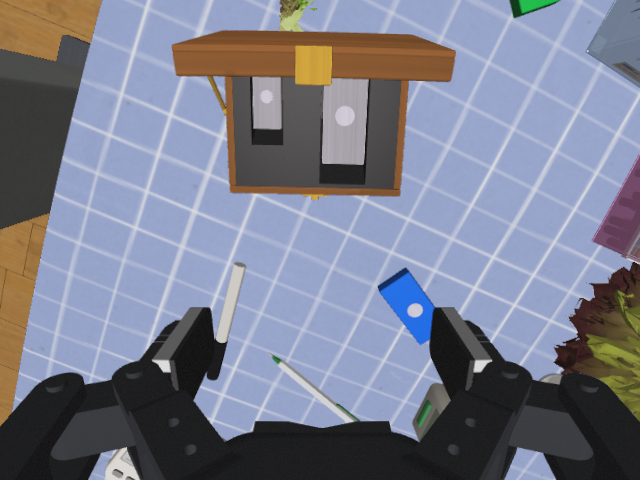

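The case is seen square-on. The front rim corners are at (231,193) and (400,195), the large weight's front corners at (323,163) and (365,164), and the scoop's front corners at (320,182) and (365,184). The blue decoy is at (410,305).

```bash
python3 - <<'E'
from h import *
import pickle; st=pickle.load(open("st_case.pkl","rb")); p=cv2.imread("pics/w_case.png"); d=np.load("w_case.npy")
P=cloud("wrist",d,st)
print("top z",np.median(P[150:180,290:315,2]),"weight z",np.median(P[135:155,330:360,2]),"table z",np.median(P[210:240,100:160,2]))
g=p.max(2).astype(np.uint8)
# weight mask
h=cv2.cvtColor(p,cv2.COLOR_BGR2HSV); m=((g>95)&(h[...,1]<60)).astype(np.uint8); m[:,:312]=0;m[:,375:]=0;m[200:]=0;m[:81]=0
ys,xs=np.nonzero(m); print("weight px",xs.min(),xs.max(),ys.max())
e=lambda r:(np.nonzero(m[r])[0][[0,-1]])
for r in (100,130,155): print(r,e(r))
for nm,px,z in [("rim",[(231,193.5),(400,195.5)],38),("weight front",[(323,163.5),(365.5,164.5)],38),("scoop",[(320,182),(365,184)],38),("plugs",[(345,116),(266.5,97)],38)]:
    q=onplane("wrist",px,z,st); print(nm,q.round(1)[:,:2].tolist(),np.linalg.norm(q[0]-q[1]).round(1))
    if nm=="rim":
        ey=(q[0]-q[1])[:2];ey/=np.linalg.norm(ey);ex=np.array([ey[1],-ey[0]]);o=q.mean(0)[:2]+53*ex
        print("o",o,np.degrees(np.arctan2(*ex[::-1])))
    for a in q: print("   case",((a[:2]-o)@ex).round(1),((a[:2]-o)@ey).round(1))
s=bot.get_state(); 
E
```

```text
top z 36.96873206208619 weight z 36.92124102686748 table z -1.6941272480876535
weight px 312 374 199
100 [323 367]
130 [323 365]
155 [322 364]
rim [[467.9, 145.8], [594.6, 199.7]] 137.7
o [510.51712893 221.50525119] 113.05994523141682
   case -53.0 68.9
   case -53.0 -68.9
weight front [[526.8, 197.8], [558.1, 210.8]] 33.8
   case -28.2 -5.7
   case -28.5 -39.6
scoop [[530.6, 183.4], [564.4, 196.6]] 36.4
   case -42.9 -3.5
   case -44.0 -39.8
plugs [[527.7, 237.7], [467.2, 226.4]] 61.5
   case 8.2 -22.2
   case 21.4 37.9
```

```bash
cat >> h.py <<'E'
O=np.array([510.5,221.5]); YAW=113.1
def case(x,y,z):
    a=np.radians(YAW); ex=np.array([np.cos(a),np.sin(a)]); ey=np.array([-ex[1],ex[0]])
    return np.r_[O+x*ex+y*ey,38+z]
E
python3 - <<'E'
from h import *
print(onplane("top",[[464.6,241.6]],35))
print(inc(case(-6,-22,20),toolR(YAW,25)))
E
```

```text
[[ 557.27555793 -207.16176305   35.        ]]
[-2.90000e-03  4.37000e-01  1.15000e-02  6.87740e+00  1.90890e+00
  1.42136e+01]
```

Request:
apply_moves(increments=[0, 0.1, 0, 1.7, 0.5, 3, 0, 0, 0.2, 0, 3.4, 1, 6, 0, 0, 0.3, 0, 5, 1.4, 9, 0, -0.003, 0.437, 0.0115, 6.88, 1.91, 14.2, 0, -0.003, 0.437, 0.0115, 6.88, 1.91, 14.2, 0, -0.003, 0.437, 0.0115, 6.88, 1.91, 14.2, 0, -0.003, 0.437, 0.0115, 6.88, 1.91, 14.2, 0, -0.003, 0.437, 0.0115, 6.88, 1.91, 14.2, 0, -0.003, 0.437, 0.0115, 6.88, 1.91, 14.2, 0, -0.003, 0.437, 0.0115, 6.88, 1.91, 14.2, 0, -0.003, 0.437, 0.0115, 6.88, 1.91, 14.2, 0, -0.003, 0.437, 0.0115, 6.88, 1.91, 14.2, 0])

```text
time_s: 3.7
ee_pos: [532.9, 227.0, 59.6]
tool_rot: [179.8, -24.9, 113.4]
contact_force: [0.1, 0.0, -0.2]
finger_gap: 0.0
```

```bash
python3 - <<'E'
from h import *
st=bot.get_state(); p,d=eyes.capture("wrist"); cv2.imwrite("pics/w_press.png",p[:,:,::-1]); np.save("w_press.npy",d)
import pickle; pickle.dump(st,open("st_press.pkl","wb"))
print(st["time_s"],st["joint_positions"].round(1),st["ee_pos"],st["tool_rot"],st["contact_force"],st["finger_gap"])
E
```

```text
3.7 [ 17.7  47.6 -49.1 103.   13.2  43.3  -6.9] [532.9226521  226.96931859  59.60018654] [179.83618957 -24.94259409 113.38225956] [ 0.05945842  0.02558575 -0.2406175 ] 0.00025164112062671785
```

View pics/w_press.png

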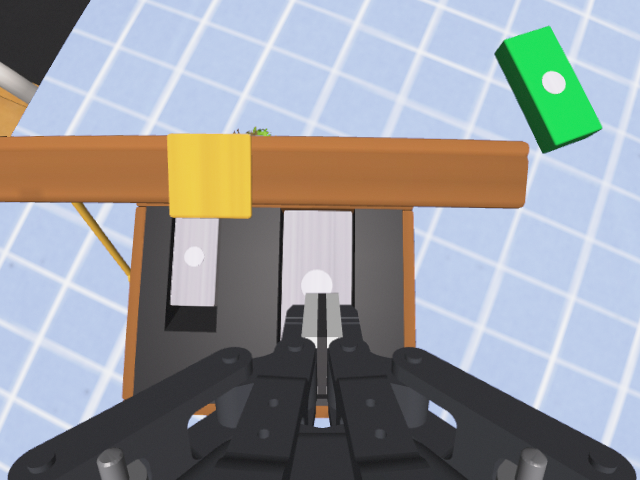

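The shut tips hover over the weight (tips at col ~321, plug at (317,282), weight edges at cols ~281 and ~353). Checking the lateral offset numerically.

```bash
python3 - <<'E'
from h import *
import pickle; st=pickle.load(open("st_press.pkl","rb")); p=cv2.imread("pics/w_press.png"); d=np.load("w_press.npy")
P=cloud("wrist",d,st); c0=case(0,0,0); ex=case(1,0,0)-c0; ey=case(0,1,0)-c0
print("z top",np.median(P[240:280,240:270,2]),"weight",np.median(P[230:260,290:345,2]))
h=cv2.cvtColor(p,cv2.COLOR_BGR2HSV)
m=((h[...,2]>120)&(h[...,1]<50))
for r in (225,250,265):
    x=np.nonzero(m[r,250:380])[0]+250; q=onplane("wrist",[(x[0]-.5,r),(x[-1]+.5,r)],38,st)
    print(r,x[0],x[-1],[((a-c0)@ex).round(1) for a in q],[((a-c0)@ey).round(1) for a in q])
for px in [(317,282),(194,256),(133,207.),(413,207)]:
    a=onplane("wrist",[px],38,st)[0]; print(px,((a-c0)@ex).round(1),((a-c0)@ey).round(1))
print("tcp",(st["ee_pos"]-c0)@ex,(st["ee_pos"]-c0)@ey)
print(inc(case(-6,-20.5,20),toolR(YAW,25)),inc(case(-6,-20.5,5),toolR(YAW,25)),inc(case(-6,-20.5,-5),toolR(YAW,25)))
E
```

```text
z top 36.89250164710762 weight 37.014896808640955
225 284 351 [np.float64(37.4), np.float64(37.6)] [np.float64(-5.3), np.float64(-38.6)]
250 283 351 [np.float64(25.1), np.float64(25.3)] [np.float64(-5.1), np.float64(-38.5)]
265 282 351 [np.float64(17.8), np.float64(18.0)] [np.float64(-4.7), np.float64(-38.5)]
(317, 282) 9.7 -21.9
(194, 256) 21.9 38.0
(133, 207.0) 46.3 70.2
(413, 207) 46.8 -69.2
tcp -3.766441854245993 -22.770654116689425
[ 0.0003  0.0007  0.0041 -0.251  -0.2109  0.0215] [ 3.0000e-04  7.0000e-04  4.1000e-03 -8.8400e-01 -2.1390e-01  1.3813e+00] [ 3.0000e-04  7.0000e-04  4.1000e-03 -1.3060e+00 -2.1590e-01  2.2879e+00]
```

Request:
apply_moves(increments=[0, 0, 0, -0.5, -0.09, 0.6, 0, 0, 0, 0, -0.9, -0.09, 1.3, 0, 0, 0, 0, -0.95, -0.09, 1.5, 0, 0, 0, 0, -1.05, -0.09, 1.7, 0, 0, 0, 0, -1.13, -0.09, 1.9, 0, 0, 0, 0, -1.21, -0.09, 2.1, 0, 0, 0, 0, -1.3, -0.09, 2.3, 0, 0, 0, 0, -1.3, -0.09, 2.3, 0, 0, 0, 0, -1.3, -0.09, 2.3, 0])

```text
time_s: 4.5
ee_pos: [532.5, 224.8, 33.8]
tool_rot: [179.9, -25.1, 113.3]
contact_force: [-3.3, -6.5, 18.0]
finger_gap: -0.002
```

```bash
python3 - <<'E'
from h import *
st=bot.get_state(); p,d=eyes.capture("wrist"); cv2.imwrite("pics/w_p2.png",p[:,:,::-1])
c0=case(0,0,0);print(st["ee_pos"],(st["ee_pos"]-c0)@np.c_[case(1,0,0)-c0,case(0,1,0)-c0],st["contact_force"])
P=cloud("wrist",d,st)
for r in (215,230,250,270,290): print(r,P[r,300].round(1),P[r,335].round(1))
E
```

```text
[532.50391947 224.77809261  33.77113611] [ -5.61769427 -21.52579556] [-3.3293901  -6.46588589 17.99745377]
215 [511.2 256.4  52.9] [523.4 262.   51.6]
230 [513.2 251.5  50.3] [525.7 256.8  50.7]
250 [515.9 244.8  45.3] [528.6 250.1  46.9]
270 [518.8 237.7  42.2] [531.7 243.2  42.6]
290 [521.8 230.3  37.4] [535.  236.1  37.3]
```

It tipped: the surface slope is about 29°. The fingers still press with 18 N, so I'll retreat now.

Request:
apply_moves(increments=[0, 0, 0, 0.2, 0, -0.5, 0, 0, 0, 0, 0, 0, -2, 0, 0, 0, 0, 0, 0, -4, 5.5, 0, 0.1, 0, 0, 0, -6, 5.5, 0, 0.19, 0, 0, 0, -7, 5.5, 0, 0.19, 0, 0, 0, -7, 5.5, 0, 0.19, 0, 0, 0, -7, 5.5, 0, 0.19, 0, 0, 0, -7, 5.5, 0, 0.19, 0, 0, 0, -7, 5.5])

```text
time_s: 5.3
ee_pos: [543.3, 198.4, 95.6]
tool_rot: [180.0, -35.9, 113.4]
contact_force: [-0.1, 0.1, -0.3]
finger_gap: 0.645
```

```bash
python3 - <<'E'
from h import *
st=bot.get_state(); p,d=eyes.capture("wrist"); cv2.imwrite("pics/w_tip.png",p[:,:,::-1]); np.save("w_tip.npy",d)
import pickle; pickle.dump(st,open("st_tip.pkl","wb"))
print(st["time_s"],st["joint_positions"].round(1),st["ee_pos"],st["tool_rot"],st["contact_force"],st["finger_gap"])
E
```

```text
5.3 [ 28.1  52.3 -56.6  98.3   7.3  51.5   2. ] [543.34222822 198.41002258  95.60679415] [179.9604339  -35.90453152 113.41976486] [-0.10739769  0.07375667 -0.27273386] 0.6450695453023794
```

View pics/w_tip.png

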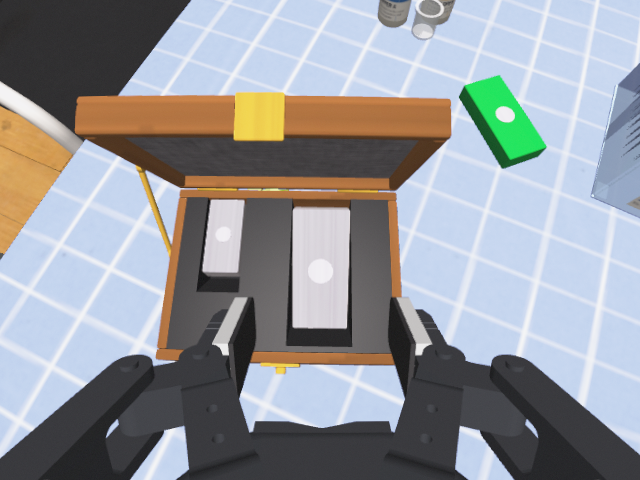

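The weight stays tipped. Its raised top edge runs (293,207)–(350,208), its plug is at (320,271), and the small weight is undisturbed at (223,234).

```bash
python3 - <<'E'
from h import *
import pickle; st=pickle.load(open("st_tip.pkl","rb")); p=cv2.imread("pics/w_tip.png"); d=np.load("w_tip.npy")
P=cloud("wrist",d,st); c0=case(0,0,0); B=np.c_[case(1,0,0)-c0,case(0,1,0)-c0,[0,0,1]]
h=cv2.cvtColor(p,cv2.COLOR_BGR2HSV); m=((h[...,2]>140)&(h[...,1]<45)).astype(np.uint8); m[:,:275]=0;m[:,360:]=0;m[:195]=0;m[335:]=0
ct=max(cv2.findContours(m,0,2)[0],key=cv2.contourArea); r=cv2.boundingRect(ct); print("px",r)
er=cv2.erode(m,np.ones((7,7)))>0
Q=(P[er]-c0)@B; c=Q.mean(0); n=np.linalg.svd(Q-c,full_matrices=False)[2][2]; n*=np.sign(n[2]); print("c",c,"n",n,"tilt",np.degrees(np.arccos(n[2])))
print("black top z", np.median(((P[300:330,260:282].reshape(-1,3)-c0)@B)[:,2]))
i,T=campose("wrist",st); cc=(T[:3,3]-c0)@B
def hit(px):
    v=(rays(i,[px])@T[:3,:3].T@B)[0]; return (cc+v*(n@(c-cc))/(n@v)).round(1)
x,y,w,hh=r
for px in [(293,y-.5),(350,y-.5),(321.5,y-.5),(320,271),(293,y+hh),(348,y+hh)]: print(px,hit(px))
a=onplane("wrist",[(223,234)],38,st)[0]-c0; print("small",a@B)
print("tcp",(st["ee_pos"]-c0)@B)
E
```

```text
px (292, 207, 58, 122)
c [  1.16363043 -21.53957074  -0.57909815] n [0.00456756 0.99996029 0.00765235] tilt 89.56154813905776
black top z -1.0081874656330285
(293, 206.5) [-62.4 -23.  226.7]
(350, 206.5) [-53.2 -22.9 206.3]
(321.5, 206.5) [ 11.3 -22.1  63.9]
(320, 271) [  6.4 -21.3 -30. ]
(293, 329) [-58.8 -23.  228.7]
(348, 329) [-56.4 -22.9 205.1]
small [21.51302452 38.16182902  0.        ]
tcp [-34.12388273 -21.14993237  57.60679415]
```

```bash
python3 - <<'E'
from h import *
import pickle; st=pickle.load(open("st_tip.pkl","rb")); d=np.load("w_tip.npy")
P=cloud("wrist",d,st); c0=case(0,0,0); B=np.c_[case(1,0,0)-c0,case(0,1,0)-c0,[0,0,1]]
rows=np.arange(215,322,8); M=np.array([np.median((P[r,300:342]-c0)@B,axis=0) for r in rows]); print(np.c_[rows,M].round(1))
k=np.polyfit(M[:,0],M[:,2],1); print("slope",np.degrees(np.arctan(k[0])),k)
n=np.array([-k[0],0,1]);n/=np.linalg.norm(n); c=np.array([0,0,k[1]])
i,T=campose("wrist",st); cc=(T[:3,3]-c0)@B
for px in [(293,206.5),(350,206.5),(320,271),(293,329),(348,329)]:
    v=(rays(i,[px])@T[:3,:3].T@B)[0]; print(px,(cc+v*(n@(c-cc))/(n@v)).round(1))
E
```

```text
[[ 2.15e+02  2.87e+01 -2.15e+01  1.36e+01]
 [ 2.23e+02  2.45e+01 -2.16e+01  1.16e+01]
 [ 2.31e+02  2.05e+01 -2.16e+01  9.00e+00]
 [ 2.39e+02  1.63e+01 -2.16e+01  6.70e+00]
 [ 2.47e+02  1.21e+01 -2.16e+01  4.50e+00]
 [ 2.55e+02  7.90e+00 -2.17e+01  2.10e+00]
 [ 2.63e+02  3.50e+00 -2.17e+01  1.00e-01]
 [ 2.71e+02 -7.00e-01 -2.17e+01 -2.50e+00]
 [ 2.79e+02 -5.00e+00 -2.18e+01 -5.10e+00]
 [ 2.87e+02 -9.40e+00 -2.18e+01 -7.40e+00]
 [ 2.95e+02 -1.37e+01 -2.21e+01 -1.03e+01]
 [ 3.03e+02 -1.82e+01 -2.18e+01 -1.25e+01]
 [ 3.11e+02 -2.27e+01 -2.19e+01 -1.51e+01]
 [ 3.19e+02 -2.72e+01 -2.18e+01 -1.77e+01]]
slope 29.27682311096256 [ 0.56064205 -2.29579635]
(293, 206.5) [32.9 -5.5 16.1]
(350, 206.5) [ 33.  -38.6  16.2]
(320, 271) [ -0.7 -21.4  -2.7]
(293, 329) [-33.   -4.9 -20.8]
(348, 329) [-32.9 -38.9 -20.7]
```

```bash
python3 - <<'E'
from h import *
import pickle; st=pickle.load(open("st_tip.pkl","rb")); d=np.load("w_tip.npy")
P=cloud("wrist",d,st); c0=case(0,0,0); B=np.c_[case(1,0,0)-c0,case(0,1,0)-c0,[0,0,1]]
for r in (105,115,125,130,134,138,142): print(r,[((P[r,c]-c0)@B).round(0).tolist() for c in (215,300,380)])
for q in [(9,-22,41),(32.5,-22,8.5)]: print(inc(case(*q),toolR(YAW,36)))
E
```

```text
105 [[34.0, 17.0, 104.0], [34.0, -14.0, 103.0], [34.0, -43.0, 104.0]]
115 [[30.0, 17.0, 103.0], [30.0, -14.0, 102.0], [30.0, -43.0, 104.0]]
125 [[27.0, 17.0, 101.0], [27.0, -14.0, 102.0], [27.0, -43.0, 102.0]]
130 [[24.0, 16.0, 102.0], [24.0, -14.0, 102.0], [25.0, -43.0, 102.0]]
134 [[24.0, 17.0, 100.0], [24.0, -14.0, 100.0], [23.0, -43.0, 101.0]]
138 [[37.0, 24.0, 78.0], [37.0, -13.0, 79.0], [24.0, -43.0, 98.0]]
142 [[40.0, 26.0, 71.0], [38.0, -12.0, 74.0], [38.0, -48.0, 75.0]]
[-2.7000e-03  1.9000e-03  5.0000e-03  2.5030e+00  1.0420e-01  3.8726e+00]
[-2.7000e-03  1.9000e-03  5.0000e-03  2.5013e+00  1.1510e-01  7.8832e+00]
```

Request:
apply_moves(increments=[-0.003, 0.002, 0.005, 1.2, 0.1, 1.5, 5.5, -0.003, 0.002, 0.005, 2.5, 0.11, 3.8, 5.5, -0.003, 0.002, 0.005, 2.5, 0.11, 5, 5.5, -0.003, 0.002, 0.005, 2.5, 0.11, 6, 5.5, -0.003, 0.002, 0.005, 2.5, 0.11, 7, 5.5, -0.003, 0.002, 0.005, 2.5, 0.11, 7.5, 5.5, -0.003, 0.002, 0.005, 2.5, 0.11, 7.88, 5.5, -0.003, 0.002, 0.005, 2.5, 0.11, 7.88, 5.5, -0.003, 0.002, 0.005, 2.5, 0.11, 7.88, 5.5])

```text
time_s: 6.1
ee_pos: [519.3, 258.5, 46.3]
tool_rot: [180.0, -36.0, 112.9]
contact_force: [0.6, 0.2, 0.7]
finger_gap: 0.64
```

```bash
python3 - <<'E'
from h import *
st=bot.get_state(); p,d=eyes.capture("wrist"); cv2.imwrite("pics/w_grip.png",p[:,:,::-1]); np.save("w_grip.npy",d)
c0=case(0,0,0); B=np.c_[case(1,0,0)-c0,case(0,1,0)-c0,[0,0,1]]
print(st["time_s"],(st["ee_pos"]-c0)@B,st["tool_rot"],st["contact_force"],st["finger_gap"])
E
```

```text
6.1 [ 30.55446162 -22.59669397   8.25760945] [179.99915201 -36.0345711  112.90808179] [0.60841926 0.19873057 0.74802297] 0.6401628344557964
```

View pics/w_grip.png

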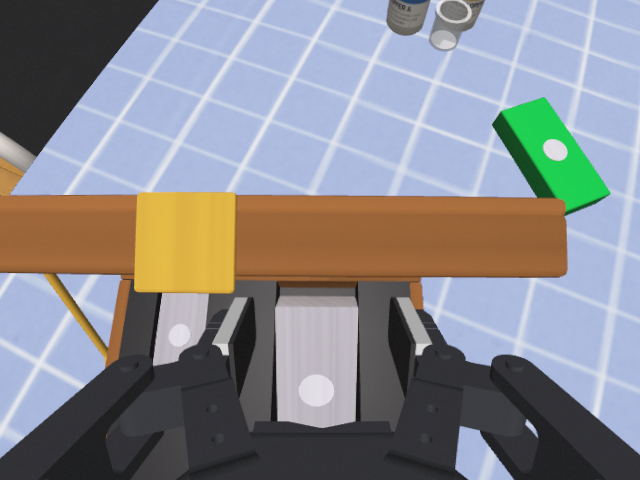

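The fingers straddle the raised end. The weight's centre is at col 316 and the fingers' centre at ~322, so about 2 mm to the left. I'll shift, settle, then close.

Request:
apply_moves(increments=[0, 0, 0, 0, -0.2, 0, 5.5, 0, 0, 0, 0, -0.2, 0, 5.5, 0, 0, 0, 0, -0.2, 0, 5.5, 0, 0, 0, 0, -0.2, 0, 4.5, 0, 0, 0, 0, -0.2, 0, 4, 0, 0, 0, 0, -0.2, 0, 3.6, 0, 0, 0, 0, -0.2, 0, 3.6], force=80)

```text
time_s: 6.73
ee_pos: [517.1, 258.0, 46.3]
tool_rot: [-180.0, -36.0, 112.9]
contact_force: [0.6, 0.1, 0.0]
finger_gap: 0.422
```

```bash
python3 - <<'E'
from h import *
st=bot.get_state()
c0=case(0,0,0); B=np.c_[case(1,0,0)-c0,case(0,1,0)-c0,[0,0,1]]
print(st["time_s"],(st["ee_pos"]-c0)@B,st["tool_rot"],st["contact_force"],st["finger_gap"]*85.4)
E
```

```text
6.7333 [ 30.9511303  -20.3876748    8.26560628] [-179.99502663  -36.04143664  112.93493532] [0.59109827 0.13988796 0.01359801] 36.003046863210415
```

Request:
apply_moves(increments=[0, 0, 0, 0, 0, 0, 3.2, 0, 0, 0, 0, 0, 0, 3.0, 0, 0, 0, 0, 0, 0, 3.0, 0, 0, 0, 0, 0, 0, 3.0, 0, 0, 0, 0, 0, 0, 3.0], force=80)

```text
time_s: 7.15
ee_pos: [517.2, 258.0, 46.4]
tool_rot: [180.0, -36.0, 112.9]
contact_force: [-0.6, -0.9, 2.9]
finger_gap: 0.366
```

Request:
apply_moves(increments=[0, 0, 0, 0, 0, 0, 2.8, 0, 0, 0, 0, 0, 0, 2.8, 0, 0, 0, 0.02, 0, -0.2, 2.8, 0, 0, 0, 0.04, 0, -0.4, 2.8, 0, 0, 0, 0.06, 0, -0.6, 2.8, 0, 0, 0, 0.06, 0, -0.6, 2.8])

```text
time_s: 7.65
ee_pos: [518.1, 254.9, 51.4]
tool_rot: [-180.0, -36.0, 112.9]
contact_force: [-0.4, 0.8, -2.6]
finger_gap: 0.364
```

```bash
python3 - <<'E'
from h import *
st=bot.get_state(); p,d=eyes.capture("wrist"); cv2.imwrite("pics/w_g2.png",p[:,:,::-1]); np.save("w_g2.npy",d)
print(st["time_s"],st["ee_pos"],st["contact_force"],st["moment"],st["finger_gap"]*85.4)
E
```

```text
7.65 [518.10435917 254.91661896  51.43654522] [-0.43519384  0.81986862 -2.6070152 ] [-0.59615085 -0.19253828  0.02258465] 31.0870711488518
```

View pics/w_g2.png

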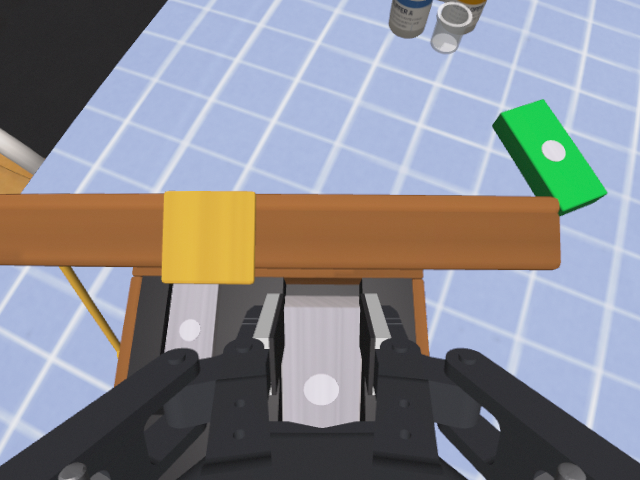

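Held: the wrist reads −2.6 N, about the weight's 2.9 N, and the weight sits between the pads (plug at (321,389)). Lifting along its normal.

Request:
apply_moves(increments=[0, 0, 0, 0.03, 0, -0.3, 2.8, 0, 0, 0, 0.08, 0, -0.8, 2.8, 0, 0, 0, 0.15, 0, -1.4, 2.8, 0, 0, 0, 0.2, 0, -2.0, 2.8, 0, 0, 0, 0.27, 0, -2.6, 2.8, 0, 0, 0, 0.33, 0, -3.2, 2.8, 0, 0, 0, 0.4, 0, -3.8, 2.8, 0, 0, 0, 0.5, 0, -4.6, 2.8, 0, 0, 0, 0.6, 0, -5.6, 2.8, 0, 0, 0, 0.7, 0, -6.6, 2.8, 0, 0, 0, 0.8, 0, -7.6, 2.8, 0, 0, 0, 0.9, 0, -8.5, 2.8, 0, 0, 0, 0.9, 0, -9, 2.8, 0, 0, 0, 0.9, 0, -9, 2.8, 0, 0, 0, 0.9, 0, -9, 2.8])

```text
time_s: 8.95
ee_pos: [536.2, 212.9, 129.6]
tool_rot: [180.0, -36.0, 112.9]
contact_force: [-0.5, 0.7, -3.0]
finger_gap: 0.365
```

```bash
python3 - <<'E'
from h import *
st=bot.get_state(); p,d=eyes.capture("wrist"); cv2.imwrite("pics/w_l.png",p[:,:,::-1]); np.save("w_l.npy",d)
print(st["time_s"],st["joint_positions"].round(1),st["ee_pos"],st["tool_rot"],st["contact_force"],st["moment"],st["finger_gap"]*85.4)
P=cloud("wrist",d,st); R0=R.from_euler("xyz",st["tool_rot"],degrees=True)
for r in range(300,425,10):
    q=P[r,300:340]; print(r,R0.inv().apply(np.median(q,axis=0)-st["ee_pos"]).round(1),np.median(p[r,300:340]))
q=onplane("wrist",[[318.5,222]],35,None) if 0 else 0
E
```

```text
8.95 [ 27.9  49.5 -58.1  98.2   5.4  52.9   0.3] [536.20087905 212.89030197 129.58756741] [179.98871601 -36.02493718 112.92834489] [-0.49693428  0.70809357 -3.04449935] [-0.82827212 -0.34657553 -0.04413378] 31.199270876405432
300 [3.7 0.4 4. ] 157.0
310 [ 3.5  0.4 -5. ] 192.5
320 [-0.9  0.7 -5.5] 192.0
330 [-5.2  0.4 -5.6] 191.0
340 [-9.5  0.4 -6.2] 191.0
350 [-14.    0.4  -6.6] 191.0
360 [-18.4   0.4  -7.3] 191.0
370 [-23.2   0.8  -7.6] 191.0
380 [-27.6   0.4  -8.2] 222.0
390 [-32.4   0.4  -8.5] 224.0
400 [-37.1   0.4  -9.1] 222.0
410 [-42.1   0.4  -9.5] 189.5
420 [-47.    0.   -9.9] 189.0
```

```bash
python3 - <<'E'
from h import *
st0=dict(ee_pos=np.array([559.447,-209.046,185.034]),tool_rot=np.array([-180,.1,59.9]))
a=onplane("wrist",[[318.5,222]],35,st0)[0]; b=onplane("top",[[464.6,241.6]],35)[0]; print(a,b)
m=(a+b)/2; Rm=toolR(74,5.7); w=np.array([-33,.4,-1.1])
t=m+[0,0,7.5+50]-Rm@w; i=inc(t,Rm); print(t,i, np.linalg.norm(i[3:]),np.degrees(np.linalg.norm(i[:3])))
# slerp waypoints
st=bot.get_state(); R0=R.from_euler("xyz",st["tool_rot"],degrees=True)
for f in (.25,.5,.75): print((i*f).round(3))
E
```

```text
[ 559.30222455 -207.30355647   35.        ] [ 557.27555793 -207.16176305   35.        ]
[ 566.98555846 -175.45259476   94.68299061] [ -0.2453  -0.5086   0.6423 -31.9466 -12.2799 -18.958 ] 39.12527264531201 49.00029863705933
[-0.061 -0.127  0.161 -7.987 -3.07  -4.74 ]
[ -0.123  -0.254   0.321 -15.973  -6.14   -9.479]
[ -0.184  -0.381   0.482 -23.96   -9.21  -14.218]
```

Request:
apply_moves(increments=[-0.007, -0.015, 0.019, -0.96, -0.37, -0.57, 2.8, -0.02, -0.041, 0.051, -2.56, -0.98, -1.52, 2.8, -0.037, -0.076, 0.096, -4.79, -1.84, -2.84, 2.8, -0.054, -0.112, 0.141, -7.03, -2.7, -4.17, 2.8, -0.074, -0.153, 0.193, -9.58, -3.68, -5.69, 2.8, -0.093, -0.193, 0.244, -12.14, -4.67, -7.2, 2.8, -0.113, -0.234, 0.295, -14.7, -5.65, -8.72, 2.8, -0.132, -0.275, 0.347, -17.25, -6.63, -10.24, 2.8, -0.152, -0.315, 0.398, -19.81, -7.61, -11.75, 2.8, -0.172, -0.356, 0.45, -22.36, -8.6, -13.27, 2.8, -0.191, -0.397, 0.501, -24.92, -9.58, -14.79, 2.8, -0.209, -0.432, 0.546, -27.15, -10.44, -16.11, 2.8, -0.223, -0.463, 0.584, -29.07, -11.17, -17.25, 2.8, -0.235, -0.488, 0.617, -30.67, -11.79, -18.2, 2.8, -0.245, -0.509, 0.642, -31.95, -12.28, -18.96, 2.8, -0.245, -0.509, 0.642, -31.95, -12.28, -18.96, 2.8, -0.245, -0.509, 0.642, -31.95, -12.28, -18.96, 2.8, -0.245, -0.509, 0.642, -31.95, -12.28, -18.96, 2.8])

```text
time_s: 10.5
ee_pos: [566.9, -174.5, 94.9]
tool_rot: [-180.0, -5.8, 74.1]
contact_force: [0.9, 1.0, -1.9]
finger_gap: 0.356
```

```bash
python3 - <<'E'
from h import *
st=bot.get_state(); p,d=eyes.capture("wrist"); cv2.imwrite("pics/w_h.png",p[:,:,::-1]); np.save("w_h.npy",d)
print(st["time_s"],st["joint_positions"].round(1),st["ee_pos"],st["tool_rot"],st["contact_force"],st["finger_gap"]*85.4)
P=cloud("wrist",d,st); R0=R.from_euler("xyz",st["tool_rot"],degrees=True)
M=np.array([np.median(P[r,300:340],axis=0) for r in range(312,425,6)]); print(M[[0,-1]])
h=np.linalg.norm(M[:,:2]-M[0,:2],axis=1); k=np.polyfit(h,M[:,2],1); print("slope deg along -x",np.degrees(np.arctan(k[0])))
Lm=np.median(P[320:400,290:300],axis=(0,1)); Rr=np.median(P[320:400,340:350],axis=(0,1)); print(Lm,Rr)
Rm=toolR(74,5.7); w=R0.apply([-33,.4,-1.1])+st["ee_pos"]; print("weight centre",w)
print(inc(st["ee_pos"]+[558.3-w[0],-207.2-w[1],43.0-w[2]],R0.as_matrix()))
E
```

```text
10.5 [ 38.3  37.1 -32.6 100.5  18.   47.9 -16.8] [ 566.91204118 -174.47149424   94.93012165] [-179.98027604   -5.75263074   74.06283752] [ 0.86650159  0.9934193  -1.9465163 ] 30.429333336372753
[[ 567.92923141 -171.11457346   99.72149713]
 [ 554.49780461 -219.66148113   99.38442857]]
slope deg along -x -0.29035189523800387
[ 552.18272723 -188.62833566   99.66286314] [ 572.19994712 -194.10679066   99.76490621]
weight centre [ 558.25115538 -206.2592271    92.71673128]
[ 1.0000e-04 -1.0000e-04  5.0000e-04 -6.1460e-01  2.3700e-02  4.9362e+00]
```

View pics/w_h.png

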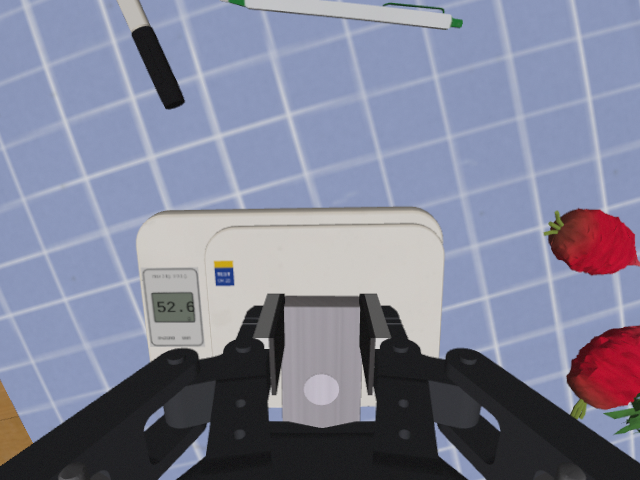

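The weight is level (0.3°) over the plate: display on the left, plug at (321,389). Descending.

Request:
apply_moves(increments=[0, 0, 0, -0.1, 0, 0.5, 2.8, 0, 0, 0, -0.25, 0, 1.3, 2.8, 0, 0, 0, -0.35, 0.01, 2.2, 2.8, 0, 0, 0, -0.45, 0.02, 3.1, 2.8, 0, 0, 0, -0.52, 0.02, 3.7, 2.8, 0, 0, 0, -0.56, 0.02, 4.1, 2.8, 0, 0, 0, -0.58, 0.02, 4.4, 2.8, 0, 0, 0, -0.59, 0.02, 4.6, 2.8, 0, 0, 0, -0.6, 0.02, 4.7, 2.8, 0, 0, 0, -0.6, 0.02, 4.7, 2.8, 0, 0, 0, -0.6, 0.02, 4.7, 2.8])

```text
time_s: 11.47
ee_pos: [567.2, -176.7, 47.8]
tool_rot: [180.0, -5.7, 74.0]
contact_force: [0.5, -0.3, -2.9]
finger_gap: 0.361
```

Request:
apply_moves(increments=[0, 0, 0, -0.005, 0, 0.05, 2.8, 0, 0, 0, -0.01, 0, 0.1, 2.8, 0, 0, 0, -0.015, 0, 0.15, 2.8, 0, 0, 0, -0.02, 0, 0.2, 2.8, 0, 0, 0, -0.02, 0, 0.2, 2.8, 0, 0, 0, -0.02, 0, 0.2, 2.8])

```text
time_s: 11.97
ee_pos: [567.0, -176.7, 45.5]
tool_rot: [180.0, -5.7, 74.0]
contact_force: [-0.5, 0.5, -3.0]
finger_gap: 0.362
```

Request:
apply_moves(increments=[0, 0, 0, -0.005, 0, 0.04, 2.8, 0, 0, 0, -0.008, 0, 0.08, 2.8, 0, 0, 0, -0.01, 0, 0.12, 2.8, 0, 0, 0, -0.01, 0, 0.12, 2.8, 0, 0, 0, -0.01, 0, 0.12, 2.8])

```text
time_s: 12.38
ee_pos: [567.0, -176.7, 44.2]
tool_rot: [180.0, -5.7, 74.0]
contact_force: [-0.2, -0.3, -2.7]
finger_gap: 0.361
```

Request:
apply_moves(increments=[0, 0, 0, -0.005, 0, 0.04, 2.8, 0, 0, 0, -0.008, 0, 0.08, 2.8, 0, 0, 0, -0.008, 0, 0.08, 2.8, 0, 0, 0, -0.008, 0, 0.08, 2.8])

```text
time_s: 12.72
ee_pos: [567.1, -176.7, 44.0]
tool_rot: [180.0, -5.7, 74.0]
contact_force: [-2.1, -0.8, 5.8]
finger_gap: 0.363
```

Contact (force changed by +8.5 N). Releasing gradually.

Request:
apply_moves(increments=[0, 0, 0, 0, 0, 0, 3.2, 0, 0, 0, 0, 0, 0, 3.5, 0, 0, 0, 0, 0, 0, 4.0, 0, 0, 0, 0, 0, 0, 5.0, 0, 0, 0, 0, 0, 0, 5.5, 0, 0, 0, 0, 0, 0, 5.5, 0, 0, 0, 0, 0, 0, 5.5], force=20)

```text
time_s: 13.3
ee_pos: [567.1, -176.7, 43.4]
tool_rot: [180.0, -5.7, 74.0]
contact_force: [-1.1, 0.3, -0.1]
finger_gap: 0.642
```

```bash
python3 - <<'E'
from h import *
st=bot.get_state(); p,d=eyes.capture("wrist"); cv2.imwrite("pics/w_r.png",p[:,:,::-1])
print(st["time_s"],st["ee_pos"],st["contact_force"],st["finger_gap"]*85.4)
P=cloud("wrist",d,st); M=np.array([np.median(P[r,305:335],axis=0) for r in range(316,425,10)]); print(M[[0,5,-1]].round(1))
E
```

```text
13.3 [ 567.07671839 -176.69597567   43.40699005] [-1.06372773  0.29751837 -0.08583392] 54.84348875653142
[[ 567.8 -174.8   48.8]
 [ 561.6 -196.1   49. ]
 [ 555.  -218.9   49.1]]
```

Released and lying level (top at z≈49). Retreating straight up.

Request:
apply_moves(increments=[0, 0, 0, 0.05, 0, -0.5, 5.5, 0, 0, 0, 0.2, 0, -2, 5.5, 0, 0, 0, 0.5, 0, -5, 5.5, 0, 0, 0, 0.8, 0, -8, 5.5, 0, 0, 0, 1.1, 0, -11, 5.5, 0, 0, 0, 1.4, 0, -14, 5.5, 0, 0, 0, 1.4, 0, -14, 5.5, 0, 0, 0, 1.4, 0, -14, 5.5, 0, 0, 0, 1.4, 0, -14, 5.5])

```text
time_s: 14.1
ee_pos: [566.6, -176.8, 184.1]
tool_rot: [180.0, -5.7, 74.0]
contact_force: [0.0, 0.2, 0.2]
finger_gap: 0.647
```

```bash
python3 - <<'E'
from h import *
st=bot.get_state(); p,d=eyes.capture("wrist"); 
print(st["time_s"],st["ee_pos"],st["contact_force"],np.abs(st["dq"]).max())
t,dt=eyes.capture("top"); t=t[:,:,::-1]
h=np.hstack([p[:,:,::-1][100:480,160:500],cv2.resize(t[205:310,205:310],(380,380))]); cv2.imwrite("pics/final.png",h)
E
```

```text
14.1 [ 566.61956523 -176.81065105  184.09051762] [1.92802130e-04 1.76909031e-01 2.21173104e-01] 1.2414005533529162
```

View pics/final.png

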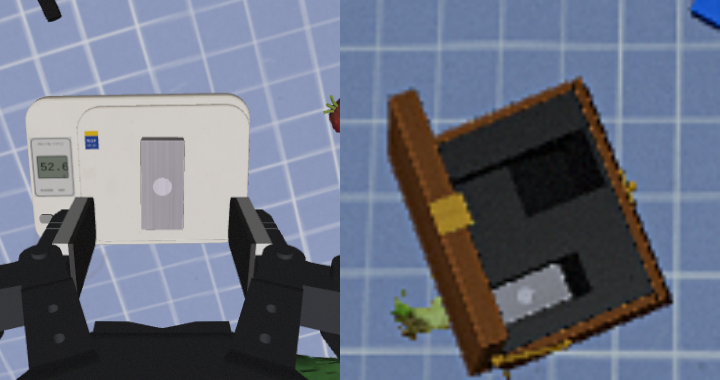

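The weight lies flat on the plate at crop (162,184). The plate's middle is at about (164,174), so it is roughly 8 mm off (limit 30 mm). The large pocket is empty and the small weight is still in place. Handing in.

```bash
python3 -c "
from station import bot
print(bot.finish_job())"
```

```text
the job is handed in; nothing more can be done
None
```

The large check weight is lying flat on the scale's plate, released, and I handed the job in at about 14 s of the 51 s allowed. No verdict was reported.

- **Tipping:** I pressed the weight's front end with the shut fingers. It stayed tipped at about 29° after they withdrew. That press reached 18 N, well over the 2 N needed, because I pushed on after it had tipped.
- **Lifting:** I gripped the raised end with the tool leaning 36° away from the lid and lifted along the weight's own z. The wrist read about 3 N, which matches 300 g.
- **Placing:** I levelled the weight to 0.3° over the plate, lowered it slowly until contact, opened the fingers gradually and backed off.

**Last checks:**
- The weight's top was level at z ≈ 49 mm, against 50 expected.
- Its centre was about 8 mm from the plate's middle (limit 30 mm).
- The small weight looked undisturbed in its pocket.
- The tool was clear, with about 0.3 N on the wrist.

**Disagreements:**
- The top and wrist cameras differed by 5–7 mm on the case position. I used the close wrist view and corrected 2 mm sideways before gripping.
- The gripper's reported opening while holding was about 31 mm for the 34 mm wide weight; I took this as finger flex.
- The scale's display still read 52.6 in the last picture, the same as before the weight was placed.
- I viewed 11 pictures, one over the budget of 10.

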